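# Open the red flux pot

## Robot

A 6-joint arm with a two-finger parallel gripper is mounted at the origin on the work surface. World frame = base frame: x ahead of the robot, y to its left, z up, the work surface at z = 0. Lengths are in m, angles in rad, forces in N, time in s.
With the tool pointing down it reaches from about 0.275 to 0.875 m from the base axis. Payload 12.5 kg.
Tool frame: the origin (TCP) lies on the centre line of the jaws, within the pads' length; the fingertips stand r.finger_overhang ahead of it and the grasp point (between the pads) lies 3 mm ahead of it (r.finger_overhang is the distance from the TCP to the fingertips, in m); z points along the fingers, y is the direction in which the jaws open and shut (so a half turn about z gives the same grasp; the last joint's range is limited). The gripper opens to 85 mm and grips with 20 to 120 N. Pads are 22 mm wide; open, the fingers measure 114 mm over their backs; the gripper's body (76 mm by 85 mm) begins 54 mm behind the grasp point. The pads swing forward as they close: fully open they stand 13 mm farther back than shut.
Start: joints at [-1.311, 0.351, 1.652, -0, 1.139, -0.085], TCP at [0.186, -0.518, 0.253] pointing down, gripper open.
Joint ranges: [-2.75, 2.75], [-0.79, 2.1], [0.01, 2.65], [-1.57, 4.71], [0.07, 3.14], [-2.87, 2.87]. Speed limits (rad/s): [2.22, 2.22, 2.79, 3.14, 3.14, 3.14].

## Interface

Orientations are given as a unit quaternion [x, y, z, w].
In Python, from cell import r, optics gives the robot as it stands. The module is installed in compiled form; this text tells all that it offers. Calls block until the motion is done:
- r.move_to(position, orientation): joint-space move of the TCP to a pose.
- r.move_linear(position, rot=None, vel=0.15): straight line of the TCP; rot=None keeps the orientation; vel is the mean speed in m/s.
- r.set_joints(angles): joint-space move.
- r.set_gripper(opening, squeeze=None): opening from 0.0 (shut) to 1.0 (fully open); squeeze is the grip in N (None keeps the last); returns when the fingers have stopped.
- r.sleep(seconds).
- r.inverse_kinematics(position, orientation): joint angles nearest the present ones, or None.
- optics.get_image(name): name is "side" or "top"; returns a dict with "pixels" (480x640x3 uint8, red, green, blue), "depth" (480x640 float32, m along the optical axis (not along the pixel's ray), 0 where there is no reading), "fx", "fy", "cx", "cy" (pixels), "camera_from_world" (4x4, takes a point from world to camera coordinates). Camera axes: x right, y down, z forward; pixel columns grow to the right and rows downward; lengths in m; the calibration is good to about 2 mm. A picture is of the moment at which its call begins.
A pose or a line that the arm cannot do raises r.PlanningError and nothing moves.
- r.hand_in(): hands the job in, once; it reports no verdict.
Readings, each from a call of its own:
- r.current_t(): time.
- r.current_q(): joint angles.
- r.current_qvel(): joint speeds.
- r.current_effort(): joint torques, N m.
- r.current_tool_pos(): TCP position.
- r.current_ee_rot(): TCP orientation.
- r.current_contact_force(): force on the tool from outside, world axes, zero at the start.
- r.current_torque(): the same for the moment, N m.
- r.current_opening(): opening from 0.0 (shut) to 1.0 (fully open).
Only numpy, scipy, OpenCV 4.12 (cv2) and the standard library are available. Lean on these libraries where they do the work, as an engineer would, in place of code of your own. Each camera call takes 0.05 s, during which the arm holds its last target. There are 200 camera calls.

## Task

Open the red-capped flux pot for refilling: unscrew its red filler cap anticlockwise, keep hold of it as it comes free of the neck, lift it clear, and stand it with its grip bar up in the yellow tray without dropping it. Leave the blue cap alone.

Things in the scene. Friction and masses are not known exactly. Their poses are not given: they have to be found in the camera images.
- red_cap: Red filler cap, 180 g: disc 72 mm across, 10 thick; upright grip bar on top, 62 long, 14 thick, 32 tall; below, a brass plug 36 mm across, 18 long, with two lugs to 25 mm from the axis. Origin: on the axis at the disc's underside, which starts on the neck's rim (disc top 10 mm, bar top 42 mm above it, plug foot 18 below). x along the bar, z up. Loose thread (1.5 to 2 mm play), turns easily.
- red_pot: Steel pot under the red cap, 110 mm across, fixed; brass neck 62 mm across, rim 135 mm above the bench. Origin: centre of its underside; z up. Its thread holds the cap down until it is turned 54 to 68 degrees anticlockwise from above; 80 frees it always, over 110 may catch again. It need not rise while turning; then it lifts straight up, out after 18 mm.
- tray: Shallow empty yellow tray, fixed, 160 x 160 mm outside, 18 mm high, walls and floor 4 mm thick. Origin: centre of its underside, on the bench; x and y along its sides, z up. When the cap stands in it on its plug, the cap's origin is 22 mm above the tray's.
- blue_cap: Blue cap of a second, equal pot; same shape, origin and axes as the red cap. To be left alone. A fire brick, a small tin and a screwdriver also lie beyond the pots.
Mind the look-alikes: they are no part of the job. There is more than one size of the red_cap; the job needs the middle-sized.

How it is judged:
By the outcome, as a careful person would: the job done as asked, in the order asked, and still so for the second after the job is handed in, with the robot touching nothing.
It also fails if it takes over 48 s, if anything falls off the work surface, if the arm or the gripper's body presses on something with over 40 N, if the wrist force passes 120 N, or if a joint passes its speed limit or range.

## Working session

There is one attempt and no reset: what is moved stays moved. The work goes in short steps, each a Python script; the robot and the scene stay as the last script left them, time stands still between calls to the robot, and variables do not carry over. Pictures are saved under pics/ and viewed, about 8 in all and at most 12, crops included, and the job is handed in when it is done.

```bash
mkdir -p pics; cat > h.py <<'E'
import numpy as np, cv2
from cell import r, optics
def snap(n):
    im=optics.get_image(n); return im
def world(im,mask=None):
    d=im["depth"]; v,u=np.mgrid[0:480,0:640]
    P=np.stack([(u-im["cx"])/im["fx"]*d,(v-im["cy"])/im["fy"]*d,d,np.ones_like(d)],-1)
    W=P@np.linalg.inv(im["camera_from_world"]).T
    W[d<=0]=np.nan
    return W[...,:3]
def save(im,n): cv2.imwrite("pics/"+n+".png",im["pixels"][...,::-1])
E
python3 - <<'E'
from h import *
for n in("top","side"):
    im=snap(n); save(im,n+"1"); np.savez(n+"1.npz",**im)
    print(n,im["fx"],np.linalg.inv(im["camera_from_world"]).round(3).tolist())
print(r.current_t(),r.finger_overhang,r.current_ee_rot(),r.current_tool_pos())
E
```

```text
top 433.6218732388804 [[0.021, -0.992, 0.122, 0.378], [-1.0, -0.02, 0.007, -0.015], [-0.004, -0.122, -0.992, 1.026], [0.0, 0.0, 0.0, 1.0]]
side 485.2377441331983 [[0.994, -0.072, 0.085, 0.41], [-0.108, -0.458, 0.882, -0.832], [-0.025, -0.886, -0.463, 0.56], [0.0, 0.0, 0.0, 1.0]]
0.1 0.022 [ 9.85179067e-01  1.71528115e-01 -4.86061232e-05 -5.56289526e-04] [ 0.18583308 -0.51734634  0.25279349]
```

View pics/top1.png

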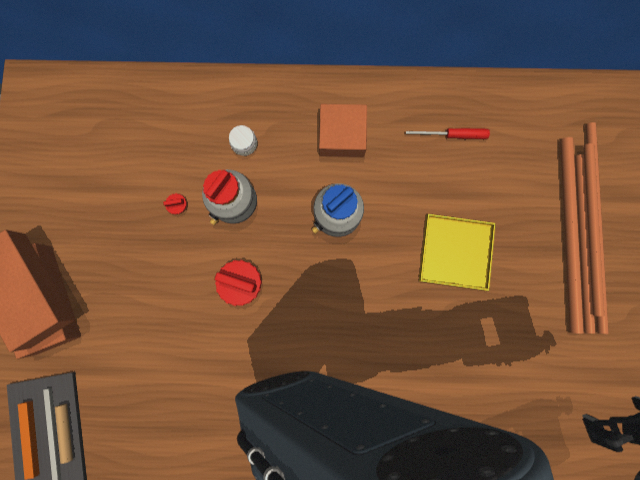

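View pics/side1.png

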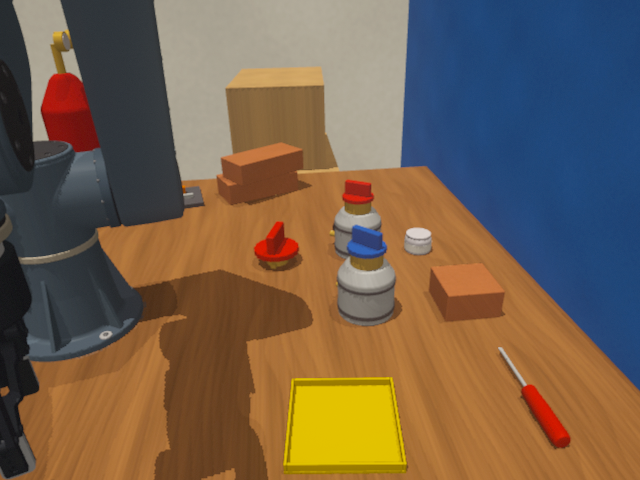

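The top view shows the potted red cap at about (222,186), the blue cap at (340,202) and the tray at (458,252). The loose look-alikes are at (238,282), larger, and (175,204), smaller. In the side view the red cap is at (358,190). Next I'll measure from both views.

```bash
cat >> h.py <<'E'
def redmask(im,box):
    p=cv2.cvtColor(im["pixels"],cv2.COLOR_RGB2HSV).astype(int); h,s,v=p[...,0],p[...,1],p[...,2]
    m=((h<5)|(h>174))&(s>170)&(v>60)
    b=np.zeros_like(m); x0,x1,y0,y1=box; b[y0:y1,x0:x1]=1
    return m&b
def yellow(im):
    p=cv2.cvtColor(im["pixels"],cv2.COLOR_RGB2HSV).astype(int)
    m=((p[...,0]>24)&(p[...,0]<34)&(p[...,1]>200)&(p[...,2]>90)).astype(np.uint8)
    n,l,s,c=cv2.connectedComponentsWithStats(m); return l==1+np.argmax(s[1:,4])
def capfit(P,label=""):
    """P: red cap points. bar = top 25 mm, by rect fit; disc = circle"""
    P=P[np.isfinite(P).all(1)]
    zt=np.percentile(P[:,2],98)
    bt=P[P[:,2]>zt-.006]; bar=P[P[:,2]>zt-.024]; disc=P[(P[:,2]<zt-.028)&(P[:,2]>zt-.036)]
    rb=cv2.minAreaRect((bt[:,:2]*1000).astype(np.float32))
    rB=cv2.minAreaRect((bar[:,:2]*1000).astype(np.float32))
    c,rad=cv2.minEnclosingCircle((disc[:,:2]*1000).astype(np.float32))
    print(label,"ztop",zt.round(4),"n",len(bt),len(bar),len(disc),"bartop",np.round(rb[0],1),np.round(rb[1],1),round(rb[2],1),"bar",np.round(rB[0],1),np.round(rB[1],1),round(rB[2],1),"disc z",np.median(disc[:,2]).round(4) if len(disc) else 0,"circ",np.round(c,1),round(rad,1))
E
python3 - <<'E'
from h import *
for n,box in(("top",(195,245,160,208)),("side",(335,380,175,208))):
    im=dict(np.load(n+"1.npz")); W=world(im)
    capfit(W[redmask(im,box)],n)
    T=W[yellow(im)]; T=T[np.isfinite(T).all(1)]; q=cv2.minAreaRect((T[:,:2]*1000).astype(np.float32))
    print(n,"tray",q,np.percentile(T[:,2],[2,50,98]))
    p=cv2.cvtColor(im["pixels"],cv2.COLOR_RGB2HSV); m=(p[...,0]>105)&(p[...,0]<125)&(p[...,1]>150)&(p[...,2]>90)
    b=np.zeros_like(m)
    if n=="top": b[180:225,315:365]=1
    else: b[222:260,340:395]=1
    capfit(W[m&b],n+" blue")
im=dict(np.load("top1.npz")); a=im["pixels"][150:240,150:390,::-1]
b=dict(np.load("side1.npz"))["pixels"][165:335,310:450,::-1]
a=cv2.resize(a,None,fx=3.2,fy=3.2); 
b=cv2.resize(b,None,fx=1.7,fy=1.7)
o=np.zeros((a.shape[0]+b.shape[0],a.shape[1],3),np.uint8); o[:a.shape[0]]=a; o[a.shape[0]:,:b.shape[1]]=b
cv2.imwrite("pics/crop1.png",o); print(o.shape)
E
```

```text
top ztop 0.1777 n 205 295 533 bartop [595.3 202.5] [14.5 60.4] 55.5 bar [595.  202.4] [15.2 60.7] 56.1 disc z 0.1441 circ [595.  201.8] 35.8Traceback (most recent call last):
  File "<stdin>", line 5, in <module>
  File "h.py", line 20, in yellow
    n,l,s,c=cv2.connectedComponentsWithStats(m); return l==1+np.argmax(s[1:,4])
                                                             ~~~~~~~~~^^^^^^^^^
    return _wrapfunc(a, 'argmax', axis=axis, out=out, **kwds)
    return bound(*args, **kwds)
ValueError: attempt to get argmax of an empty sequence
```

```bash
python3 - <<'E'
import re
s=open('h.py').read(); s=s.replace("m=((p[...,0]>24)&(p[...,0]<34)&(p[...,1]>200)&(p[...,2]>90)).astype(np.uint8)","m=((p[...,0]>23)&(p[...,0]<36)&(p[...,1]>180)&(p[...,2]>60)).astype(np.uint8)"); open('h.py','w').write(s)
import numpy as np,cv2
print(cv2.cvtColor(np.load('top1.npz')["pixels"],cv2.COLOR_RGB2HSV)[252,458])
E
cat > m.py <<'E'
from h import *
for n,box in(("top",(195,245,160,208)),("side",(335,380,175,208))):
    im=dict(np.load(n+"1.npz")); W=world(im)
    capfit(W[redmask(im,box)],n)
    T=W[yellow(im)]; T=T[np.isfinite(T).all(1)]; q=cv2.minAreaRect((T[:,:2]*1000).astype(np.float32))
    print(n,"tray",q,np.percentile(T[:,2],[2,50,98]))
    p=cv2.cvtColor(im["pixels"],cv2.COLOR_RGB2HSV); m=(p[...,0]>105)&(p[...,0]<125)&(p[...,1]>150)&(p[...,2]>90)
    b=np.zeros_like(m)
    if n=="top": b[180:225,315:365]=1
    else: b[222:260,340:395]=1
    capfit(W[m&b],n+" blue")
E
python3 m.py
```

```text
[ 27 186 213]
top ztop 0.1777 n 205 295 533 bartop [595.3 202.5] [14.5 60.4] 55.5 bar [595.  202.4] [15.2 60.7] 56.1 disc z 0.1441 circ [595.  201.8] 35.8
top tray ((480.6980895996094, -328.7495422363281), (158.616455078125, 155.48843383789062), 83.28608703613281) [-0.00038527  0.00332347  0.0171607 ]
top blue ztop 0.178 n 200 219 579 bartop [568.  -46.2] [14.2 58.8] 43.0 bar [567.9 -46.1] [14.2 59. ] 42.8 disc z 0.1443 circ [567.7 -47. ] 35.7
side ztop 0.1767 n 85 269 214 bartop [590.8 195.9] [11.  55.7] 62.1 bar [590.7 195.9] [11.3 57.8] 62.9 disc z 0.1445 circ [591.5 196.2] 34.8
side tray ((481.9693603515625, -322.76910400390625), (179.23980712890625, 163.23760986328125), 83.1279067993164) [0.00121458 0.00374564 0.01785907]
side blue ztop 0.1771 n 113 114 310 bartop [565.6 -51.6] [12.2 58.3] 43.4 bar [565.6 -51.6] [12.2 58.3] 43.4 disc z 0.1443 circ [564.  -52.5] 35.2
```

```bash
cat >> h.py <<'E'
def quat(deg):
    a=np.radians(deg)/2; return np.array([np.cos(a),np.sin(a),0,0])
def ik(p,deg):
    q=r.inverse_kinematics(list(p),quat(deg).tolist()); return None if q is None else np.round(q,2).tolist()
def F(): return np.round(r.current_contact_force(),1),np.round(r.current_torque(),2)
E
python3 - <<'E'
from h import *
for a in (145.5,-34.5):
  for d in (0,45,90): print(a+d,ik((.595,.202,.171),a+d),ik((.595,.202,.29),a+d),ik((.48,-.327,.06),a+d))
from scipy.optimize import least_squares
# disc-centre triangulation from pixel masks: fit cap silhouette by model projection (centroid-free, outline IoU)
E
```

```text
145.5 [0.25, 0.58, 1.51, -0.0, 1.05, -0.72] [0.25, 0.46, 1.39, -0.0, 1.29, -0.72] [-0.68, 0.66, 1.7, -0.0, 0.78, -1.65]
190.5 [0.25, 0.58, 1.51, -0.0, 1.05, -1.5] [0.25, 0.46, 1.39, -0.0, 1.29, -1.5] [-0.68, 0.66, 1.7, -0.0, 0.78, -2.43]
235.5 [0.25, 0.58, 1.51, -0.0, 1.05, -2.29] [0.25, 0.46, 1.39, -0.0, 1.29, -2.29] None
-34.5 [0.25, 0.58, 1.51, -0.0, 1.05, 2.43] [0.25, 0.46, 1.39, -0.0, 1.29, 2.43] [-0.68, 0.66, 1.7, -0.0, 0.78, 1.49]
10.5 [0.25, 0.58, 1.51, -0.0, 1.05, 1.64] [0.25, 0.46, 1.39, -0.0, 1.29, 1.64] [-0.68, 0.66, 1.7, -0.0, 0.78, 0.71]
55.5 [0.25, 0.58, 1.51, -0.0, 1.05, 0.86] [0.25, 0.46, 1.39, -0.0, 1.29, 0.86] [-0.68, 0.66, 1.7, -0.0, 0.78, -0.08]
```

```bash
cat >> h.py <<'E'
from scipy.optimize import minimize
S=6
def render(im,x):
    X,Y,Z,a=x; t=np.linspace(0,2*np.pi,60); c,s=np.cos(a),np.sin(a)
    disc=np.array([[.036*np.cos(k),.036*np.sin(k),z] for z in(0,.01) for k in t])
    bar=np.array([[i*.031,j*.007,z] for i in(-1,1) for j in(-1,1) for z in(.01,.042)])
    out=np.zeros((480*S,640*S),np.uint8)
    for B in(disc,bar):
        w=np.c_[B[:,0]*c-B[:,1]*s+X,B[:,0]*s+B[:,1]*c+Y,B[:,2]+Z,np.ones(len(B))]
        p=w@im["camera_from_world"].T
        u=np.c_[p[:,0]/p[:,2]*im["fx"]+im["cx"],p[:,1]/p[:,2]*im["fy"]+im["cy"]]
        cv2.fillConvexPoly(out,cv2.convexHull(np.round((u+.5)*S).astype(np.int32)),1)
    return out
def silfit(views,x0,fixz=None):
    """views: [(im,mask)]"""
    bb=[]
    for im,m in views:
        v,u=np.nonzero(m); sl=np.s_[max(0,v.min()-6)*S:(v.max()+6)*S,max(0,u.min()-6)*S:(u.max()+6)*S]
        bb.append((im,np.kron(m.astype(np.uint8),np.ones((S,S),np.uint8))[sl],sl))
    def f(d):
        x=np.array(x0)+d*[.001,.001,.001,.03]
        if fixz is not None: x[2]=fixz
        return sum((render(im,x)[sl]!=m).sum()/m.sum() for im,m,sl in bb)
    o=min((minimize(f,np.zeros(4),method="Nelder-Mead",options=dict(initial_simplex=k*np.vstack([np.zeros(4),np.eye(4)*3-1]),maxiter=250)) for k in(1,-1)),key=lambda o:o.fun)
    x=np.array(x0)+o.x*[.001,.001,.001,.03]
    if fixz is not None: x[2]=fixz
    return x,o.fun
E
python3 - <<'E'
from h import *
t=dict(np.load("top1.npz")); s=dict(np.load("side1.npz"))
def blue(im,box):
    p=cv2.cvtColor(im["pixels"],cv2.COLOR_RGB2HSV); m=(p[...,0]>105)&(p[...,0]<125)&(p[...,1]>150)&(p[...,2]>60)
    b=np.zeros_like(m); x0,x1,y0,y1=box; b[y0:y1,x0:x1]=1; return m&b
mt=redmask(t,(195,245,160,208)); ms=redmask(s,(335,380,175,208))
x0=(.593,.2,.135,np.radians(-34.5))
for nm,vs,fz in(("both",[(t,mt),(s,ms)],None),("top",[(t,mt)],.135),("side",[(s,ms)],.135)):
    x,e=silfit(vs,x0,fz); print(nm,x[:3].round(4),np.degrees(x[3]).round(1),round(e,3))
print(mt.sum(),ms.sum())
for nm,im in(("t",t),("s",s)):
    m=yellow(im); h=cv2.convexHull(np.argwhere(m)[:,::-1].astype(np.int32))
    q=cv2.approxPolyDP(h,6,True)[:,0]; 
    M=np.linalg.inv(im["camera_from_world"]); R=np.c_[(q[:,0]-im["cx"])/im["fx"],(q[:,1]-im["cy"])/im["fy"],np.ones(len(q))]@M[:3,:3].T
    P=M[:3,3]+R*((.018-M[2,3])/R[:,2])[:,None]; print(nm,P.round(3).tolist())
E
```

```text
both [0.5944 0.2023 0.1349] -40.3 0.241
top [0.595  0.2024 0.135 ] -37.9 0.065
side [0.5926 0.2043 0.135 ] -50.7 0.134
915 571
t [[0.541, -0.408, 0.018], [0.396, -0.397, 0.018], [0.413, -0.243, 0.018], [0.564, -0.261, 0.018]]
s [[0.543, -0.432, 0.018], [0.394, -0.414, 0.018], [0.411, -0.245, 0.018], [0.566, -0.262, 0.018]]
```

Both views agree that the red cap's axis is at about (0.5945, 0.2025), rim z 0.135, with the bar at about −35°. The tray centre is at about (0.479, −0.328). I'll move above the cap and check the alignment with a picture.

```bash
python3 - <<'E'
from h import *
r.move_to([.5945,.2025,.24],quat(-35).tolist())
r.set_gripper(.5,40)
print(r.current_t(),np.round(r.current_tool_pos(),4),F(),r.current_opening())
t=snap("top");s=snap("side"); np.savez("top2.npz",**t); np.savez("side2.npz",**s)
a=cv2.resize(t["pixels"][120:260,140:300,::-1],(400,350)); b=cv2.resize(s["pixels"][90:265,260:460,::-1],(400,350))
cv2.imwrite("pics/hover.png",np.hstack([a,b]))
E
```

```text
3.5 [0.5945 0.2024 0.24  ] (array([ 0.1, -0.5, -1.3]), array([0.01, 0.01, 0.01])) 0.5011330654220598
```

View pics/hover.png

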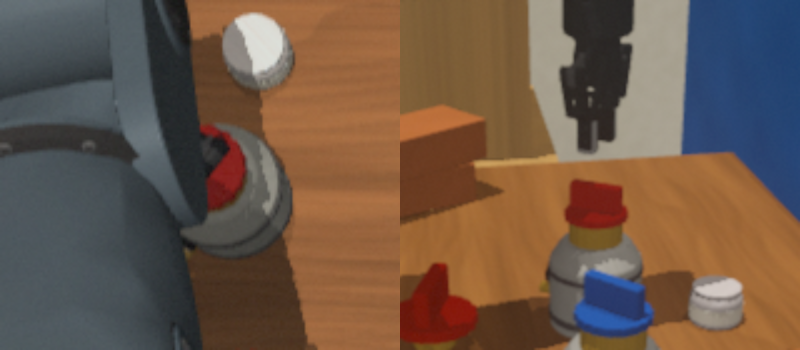

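In the side half the jaws, at about (596,100) in the crop, hang centred over the bar at about (597,197). In the top half the arm hides the bar. I'll descend and grip, watching the force.

```bash
python3 - <<'E'
from h import *
r.move_linear([.5945,.2025,.19],vel=.1); print(F())
for z in(.182,.176,.172):
    r.move_linear([.5945,.2025,z],vel=.04); f=F(); print(z,f)
    if f[0][2]-(-1.3)>6: break
r.set_gripper(0.0,30); print(r.current_t(),r.current_opening()*85,np.round(r.current_tool_pos(),4),F())
s=snap("side"); cv2.imwrite("pics/grip.png",cv2.resize(s["pixels"][110:270,280:440,::-1],(560,560),interpolation=cv2.INTER_CUBIC))
E
```

```text
(array([ 1.3, -0.5, -0.4]), array([-0.05,  0.03, -0.02]))
0.182 (array([ 0.8,  0.2, -0.2]), array([-0.03, -0.03,  0.01]))
0.176 (array([-0.3,  0. ,  0.6]), array([ 0.02, -0.03,  0.03]))
0.172 (array([0.2, 0.8, 0.3]), array([-0.02,  0.05,  0.02]))
5.5083 13.729739252217382 [0.5946 0.2025 0.1722] (array([-0.5,  0.9,  1.9]), array([0.02, 0.  , 0.05]))
```

View pics/grip.png

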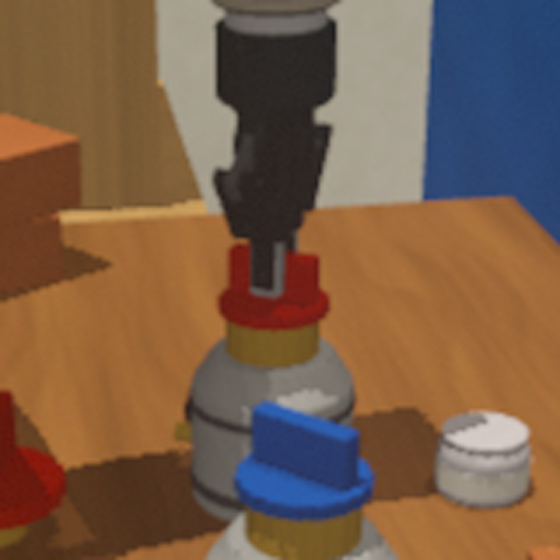

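The picture shows both pads on the bar at about (268,270). The opening is 13.7 mm against the 14 mm bar, with almost no force. I'll unscrew in small steps and relieve any side force as I go.

```bash
python3 - <<'E'
from h import *
r.set_gripper(0.0,60)
p=np.array([.5945,.2025,.172]); f0=np.array(r.current_contact_force())
for d in range(8,97,8):
    d=min(d,92)
    r.move_to(p.tolist(),quat(-35+d).tolist())
    f=np.array(r.current_contact_force()); T=np.array(r.current_torque())
    print(d,f.round(1),T.round(2),(p[:2]*1000).round(1),round(r.current_opening()*85,1))
    if np.abs(f).max()>45 or abs(T[2])>3: print("STOP"); break
    g=f[:2]*.05e-3
    if np.hypot(*f[:2])>4: p[:2]+=np.clip(g,-.0008,.0008)
print(r.current_t(),np.round(r.current_tool_pos(),4),np.round(r.current_q(),2),r.current_ee_rot())
E
```

```text
8 [-0.6 -0.2  3.7] [ 0.03 -0.03  0.14] [594.5 202.5] 13.2
16 [-0.1  0.1  4.7] [0.   0.03 0.14] [594.5 202.5] 12.8
24 [0.1 0.1 4.5] [0.07 0.06 0.13] [594.5 202.5] 13.0
32 [0.2 0.2 6.1] [ 0.01 -0.05  0.15] [594.5 202.5] 13.1
40 [-0.2  0.   3.9] [-0.02 -0.03  0.13] [594.5 202.5] 13.0
48 [0.4 0.2 4.6] [-0.03  0.06  0.09] [594.5 202.5] 13.1
56 [-0.3  0.3  5.2] [-0.01 -0.02  0.17] [594.5 202.5] 13.3
64 [-0.   0.8  6.1] [0.04 0.03 0.14] [594.5 202.5] 12.7
72 [0.5 0.1 4.4] [-0.01  0.06  0.15] [594.5 202.5] 12.5
80 [ 0.  -0.   5.3] [0.01 0.05 0.09] [594.5 202.5] 13.2
88 [ 0.8 -0.9  5.2] [0.05 0.07 0.12] [594.5 202.5] 13.1
92 [ 0.1 -0.6  5.3] [ 0.01 -0.    0.14] [594.5 202.5] 12.8
8.8667 [0.5946 0.2026 0.1722] [ 0.25  0.58  1.51 -0.    1.05  0.84] [8.80206293e-01 4.74591212e-01 2.45872115e-04 6.13265181e-05]
```

The turn was smooth, at 0.14 N·m with no side load. I'll lift slowly, watching the vertical force.

```bash
python3 - <<'E'
from h import *
p=np.array([.5945,.2025,.172])
for dz in(.002,.004,.007,.011,.015,.019,.023,.03):
    r.move_linear((p+[0,0,dz]).tolist(),vel=.03)
    f,T=F(); print(dz,f,T,round(r.current_opening()*85,1))
    if f[2]<-20 or np.hypot(*f[:2])>15: print("STOP"); break
s=snap("side"); cv2.imwrite("pics/lift.png",cv2.resize(s["pixels"][100:260,280:440,::-1],(560,560),interpolation=cv2.INTER_CUBIC))
print(r.current_t())
E
```

```text
0.002 [-0.7 -0.5 -2. ] [0.03 0.   0.02] 12.7
0.004 [-0.7 -0.4 -1.9] [0.07 0.01 0.  ] 12.8
0.007 [-0.2  0.4 -2.8] [-0.    0.02 -0.02] 13.0
0.011 [-0.4 -0.1 -2.8] [-0.04  0.03 -0.03] 13.0
0.015 [-0.1  0.9 -2. ] [-0.03 -0.01 -0.  ] 13.0
0.019 [ 0.1 -0.  -2.2] [0.02 0.02 0.06] 13.1
0.023 [ 1.  -1.  -2.1] [-0.03  0.   -0.01] 12.8
0.03 [-0.8  0.4 -1.8] [-0.05  0.   -0.  ] 13.1
11.1833
```

View pics/lift.png

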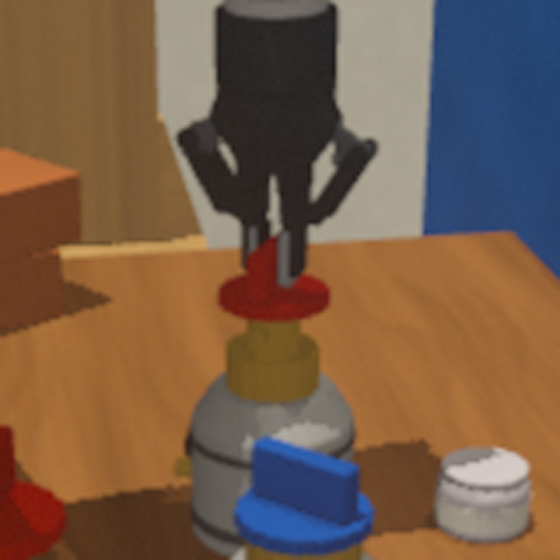

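The cap is free: disc at about (274,297), plug out of the neck at about (273,330), held straight. I'll carry it over to the tray and lower it until it touches.

```bash
python3 - <<'E'
from h import *
c=[.479,-.328]
r.move_linear([.5945,.2025,.29],vel=.1)
r.move_linear([.53,-.06,.29],vel=.18); r.move_linear(c+[.29],vel=.18)
r.move_linear(c+[.085],vel=.12); r.move_linear(c+[.066],vel=.05); f0=F()[0][2]; print(f0,r.current_t(),round(r.current_opening()*85,1))
for z in np.arange(.064,.0545,-.001):
    r.move_linear(c+[float(z)],vel=.03); f=np.mean([r.current_contact_force()[2] for _ in range(3)]); print(z.round(4),round(f,1))
    if f-f0>4: break
s=snap("side"); cv2.imwrite("pics/place.png",cv2.resize(s["pixels"][280:480,240:440,::-1],(560,560),interpolation=cv2.INTER_CUBIC))
print(r.current_t(),np.round(r.current_tool_pos(),4))
E
```

```text
-2.6 17.925 12.5
0.064 -2.4
0.063 -1.9
0.062 -2.5
0.061 -2.2
0.06 -2.7
0.059 1.4
0.058 15.0
19.725 [ 0.4792 -0.3281  0.0592]
```

View pics/place.png

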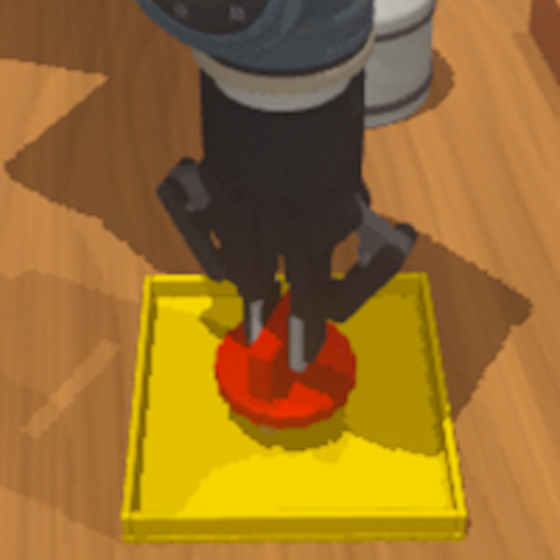

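The cap stands in the middle of the tray with its disc at about (285,370). It touched at TCP z 0.059, as expected. I'll release, retreat and check.

```bash
python3 - <<'E'
from h import *
r.move_linear([.479,-.328,.059],vel=.03)
r.set_gripper(.5); r.move_linear([.479,-.328,.1],vel=.06); r.move_linear([.479,-.328,.2],vel=.15)
r.move_to([.35,-.45,.3],quat(40).tolist()); r.sleep(.5)
t=snap("top");s=snap("side"); print(r.current_t(),F())
W=world(s); m=redmask(s,(290,400,370,470)); capfit(W[m],"side"); 
m=redmask(t,(420,495,205,300)); print(m.sum()); 
try: capfit(world(t)[m],"top")
except Exception as e: print(e)
np.savez("side3.npz",**s)
b=dict(np.load("side1.npz")); d=np.abs(b["pixels"].astype(int)-s["pixels"])[222:255,340:390]; print("blue diff",d.mean())
cv2.imwrite("pics/end.png",np.hstack([cv2.resize(t["pixels"][:,:,::-1],(400,300)),cv2.resize(s["pixels"][:,:,::-1],(400,300))]))
E
```

```text
23.45 (array([-0.1,  0.1,  0.2]), array([ 0.01, -0.01,  0.03]))
side ztop 0.0327 n 14 14 0 bartop [ 452.  -324.1] [22.7  9.2] 35.2 bar [ 452.  -324.1] [22.7  9.2] 35.2 disc z 0 circ [0. 0.] 0.0
739
top ztop 0.0654 n 166 232 410 bartop [ 480.8 -326.5] [61.3 14.6] 56.7 bar [ 480.9 -326.5] [61.4 14.6] 56.7 disc z 0.0316 circ [ 479.  -326.3] 36.0
blue diff 13.503232323232323
```

View pics/end.png

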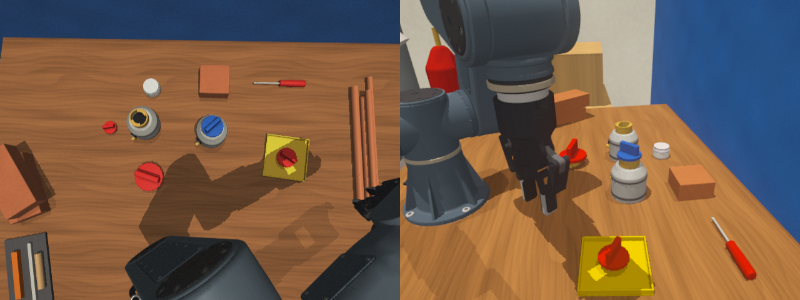

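The final view shows the cap standing in the tray, bar up: top half (287,157), side half (614,255). The red pot's neck is open. The blue difference of 13.5 needs a quick check before I hand in.

```bash
python3 - <<'E'
from h import *
for n,t in(("before",dict(np.load("top1.npz"))),("now",snap("top"))):
    p=cv2.cvtColor(t["pixels"],cv2.COLOR_RGB2HSV); m=(p[...,0]>105)&(p[...,0]<125)&(p[...,1]>150)&(p[...,2]>60)
    b=np.zeros_like(m); b[180:225,315:365]=1; capfit(world(t)[m&b],n+" blue")
r.hand_in(); print(r.current_t())
E
```

```text
before blue ztop 0.178 n 200 246 584 bartop [568.  -46.2] [14.2 58.8] 43.0 bar [567.8 -46. ] [14.3 59.4] 42.9 disc z 0.1443 circ [567.7 -47. ] 35.7
now blue ztop 0.1778 n 205 252 603 bartop [568.1 -46.1] [14.  59.3] 43.5 bar [568.  -46.1] [14.2 59.4] 43.4 disc z 0.1441 circ [567.4 -46.7] 35.8
the job is handed in; nothing more can be done
the job is handed in; nothing more can be done
```

The job is done and handed in. I unscrewed the red cap 92° anticlockwise, lifted it straight out, carried it over and stood it bar-up in the yellow tray. It took about 24 s of the 48 s allowed.

**Forces:** turning took about 0.14 N·m with under 2 N of side force. The largest force I read was about 15 N, when the cap touched down in the tray.

**Final checks:** by top-camera depth the cap stands level near the tray's centre. Its bar top is at z 0.065 and its disc top at 0.032, both as expected. The blue cap had not moved, within about 0.3 mm and 0.5°, which is measurement noise.

**Checks that disagreed:**
- **Side-view depth:** it placed the red cap about 5 mm off from the top view. Fitting the cap's outline in both views agreed to about 2 mm, so I used that for position.
- **Bar angle:** the side view gave poor angles for the red bar, so I used the top view.
- **After placing:** the side-view fit of the placed cap found too few red points to use, so the final placement check rests on the top view and the picture.
- **Blue cap image comparison:** a rough before-and-after comparison in the side view showed a difference (13.5 grey levels on average). The depth check above found no movement.

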